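Set the board holder's dial to its zero line

ROBOT

A 7-joint arm with a two-finger parallel gripper is mounted at the origin on the work surface. World frame = base frame: x ahead of the robot, y to its left, z up, the work surface at z = 0. Lengths are in m, angles in rad, forces in N, time in s.
With the tool pointing down it reaches from about 0.425 to 0.875 m from the base axis. Payload 9.9 kg.
Tool frame: the origin (TCP) lies on the centre line of the jaws, within the pads' length; the fingertips stand robot.tip_reach ahead of it and the grasp point (between the pads) lies 3 mm ahead of it (robot.tip_reach is the distance from the TCP to the fingertips, in m); x points along the fingers, y is the direction in which the jaws open and shut, and the axes are right-handed (so a half turn about x gives the same grasp; the last joint's range is limited). The gripper opens to 85 mm and grips with 20 to 120 N. Pads are 22 mm wide; open, the fingers measure 114 mm over their backs; the gripper's body (76 mm by 85 mm) begins 54 mm behind the grasp point. The pads swing forward as they close: fully open they stand 13 mm farther back than shut.
Start: joints at [-1.319, 0.576, 0.025, 1.437, -0.015, 1.129, -0.057], TCP at [0.222, 0.637, 0.253] pointing down, gripper open.
Joint ranges: [-2.76, 2.76], [-0.34, 2.15], [-1.52, 1.57], [0.19, 2.46], [-1.09, 4.23], [0.17, 1.99], [-2.82, 2.82]. Speed limits (rad/s): [2.22, 2.22, 3.01, 3.01, 3.14, 3.14, 3.14].

INTERFACE

Orientations are given as [roll, pitch, yaw] about the fixed x, y, z axes, in that order (R = Rz(yaw) Ry(pitch) Rx(roll)).
In Python, from station import robot gives the robot as it stands. The module is installed in compiled form; this text tells all that it offers.
- The arm moves only by the tool play_rows, never from a script. Its argument "increments" is one flat list of numbers, 5 for each row, row after row: the opening, from 0 (shut) to 1 (fully open), then the shift along the tool's x, y, z in mm, then the turn about the tool's x in degrees. A call has 1 to 20 rows; each row is the pose to reach, as a shift and turn from the pose commanded when the call began, along the tool's axes at that moment; what a row does not reach only later rows make up. A row lasts 1/10 s, in which the tool goes at most 50 mm and 8.59 degrees, less where a joint would pass 70% of its speed; a pose out of reach is approached as far as the arm can. A call with a gripper value outside its range is refused whole. The fingers move at their own pace and stop on an object; "newtons" is the grip in N (left out, the last holds). Time passes only in rows, so rows that repeat a pose let the fingers close. It gives the time, the measured TCP pose, the force and the opening at its end, in the units of the state.
- robot.state(): the state, without advancing time (a new reading comes with each control period).
- robot.camera(name): name is "side" or "top"; returns the picture (384x512x3 uint8, red, green, blue); there is no depth.
- robot.camera_model(name): a dict with "fx", "fy", "cx", "cy" (pixels), "k1" (the pictures are not rectified: a ray, as slopes to the right and down, at radius r is drawn at 1 + k1 r^2 times it, then the intrinsics apply), "R" (3x3) and "t" (3): a world point X has camera coordinates R X + t. Camera axes: x right, y down, z forward; pixel columns grow to the right and rows downward; lengths in m; the calibration is good to about 2 mm. A picture is of the moment at which its call begins. camera_model takes no time and is no camera call.
- robot.sign_off(): hands the job in, once; it reports no verdict.
Trained networks look in the newest picture that a camera, given by its name, has taken for a name from the list of things; names that differ only in an ending like _2 or _b are one class to them, and where a whole thing is asked for, a point or a joint stands for the part that bears it (a point fixed in the world has none). Each returns a list of dicts, best first, with "confidence" (0 to 1); they miss things now and then, are a little off and sometimes report something else, mostly with a low value. They report only what shows in the picture. A call takes as long as a camera call.
- robot.recognise(label, camera): "uv" ([column, row] in pixels, amid what is visible of it).
- robot.trace(label, camera): "mask" (384x512 bool, what is visible of it) and "uv" ([column, row] in pixels, amid what is visible of it).
The state is a dict: "time": time; "joint_pos": joint angles; "qd": joint speeds; "tau": joint torques, N m; "ee_pos": TCP position; "tcp_rot": TCP orientation; "ft_force": force on the tool from outside, world axes, zero at the start; "wrist_torque": the same for the moment, N m; "gripper_width": finger opening in m.
Only numpy, scipy, OpenCV 4.12 (cv2) and the standard library are available. Lean on these libraries where they do the work, as an engineer would, in place of code of your own. Each camera call takes 0.05 s, during which the arm holds its last target.

TASK

Turn the dial of the board holder by pushing its upright stud round gently with a fingertip, until the index mark on the disc lines up with the zero line, the longest line on the scale ring. Do not pinch the stud or push hard, do not turn the scale ring, and leave everything else on the bench where it is; then take the hand away.

Things in the scene. Friction and masses are not known exactly. Their poses are not given: they have to be found in the camera images.
- holder: fixed round base of the rotary board holder, dark steel, 250 mm across, 16 mm high, standing on the bench; origin at the centre of its underside, on the dial's vertical turning axis
- dial: the dial: aluminium disc 190 mm across, 9 mm thick, turning either way without a stop about its vertical axis; its top is 29 mm above the bench. Origin on the axis at its underside, own +x towards the index mark, -x towards the stud. A control unit clamped on it stays within 55 mm of the axis and 50 mm of the bench. Drags with about 0.2 N m (2.5 N at the stud), stays where it is left, does not coast
- index (a point): the index mark: the only line on the disc, a dark radial line 32 mm long and 5 mm wide that runs out to the disc's edge opposite the stud; this point is its outer end, 96 mm from the axis, 29 mm above the bench
- stud (a point): top centre of the finger stud: plain upright steel pin, 16 mm across, standing 45 mm above the disc (its top 74 mm above the bench), 78 mm from the axis, for pushing the dial round with a fingertip
- zero_line (a point): inner end of the target line, 96 mm from the axis, 29 mm above the bench: the longest, widest (5 mm) white line on the black scale ring round the disc, running onto a raised tab 18 mm wide at the ring's outer edge; the other lines (every 15 degrees) are short and thin. The ring is 244 mm across, 20 mm above the bench; tab out to 133 mm, 24 mm high. Set differently each time, very stiff
- can: bystander: upright aerosol can, 52 mm across, 150 mm tall; origin at its foot; not to be disturbed
- flux_jar: bystander: low round jar with a lid, 42 mm across, 36 mm tall; origin at its foot; not to be disturbed
- spool: bystander: small standing wire spool, 60 mm across, 46 mm tall; origin at its foot; not to be disturbed
- plug: bystander: loose rectangular connector, 40 x 26 x 24 mm; origin at its underside; not to be disturbed
- tweezers: bystander: tweezers lying flat, 135 mm long along their own x, 8 mm tall; origin at the underside of the middle; not to be disturbed
- driver: bystander: small screwdriver, 160 mm long, lying along its own x; origin at its underside; not to be disturbed
- brush: bystander: small brush, 150 mm long, lying along its own x; origin at its underside; not to be disturbed

How it is judged:
At the end, for the whole second after the job is handed in: The outer end of the index mark is within 5 mm (3 degrees) of the inner end of the zero line, and the dial is at rest (horizontal distance between index and zero_line below 0.005 m and angular speed of dial below 0.03 rad/s); the robot touches nothing.
It fails at once if the scale ring was turned (its zero line moved more than 4 mm) (distance of zero_line from where it was at the start of the episode above 0.004 m).
It fails at once if the dial or its stud was pinched or pushed hard (more than 25 N from the fingers) (contact force between the fingers and dial above 25 N).
It fails at once if a bystander was moved or lifted more than 15 mm (distance of any of can, flux_jar, spool, plug, tweezers, driver, brush from where it was at the start of the episode above 0.015 m).
It also fails if it takes over 48 s, if anything falls off the work surface, if the arm or the gripper's body presses on something with over 40 N, if the wrist force passes 120 N, or if a joint passes its speed limit or range.

## Working session

There is one attempt and no reset: what is moved stays moved. The work goes in short steps, Python scripts to look and compute and a tool call to move; the robot and the scene stay as the last step left them, time stands still between calls to the robot, and variables do not carry over. Pictures are saved under pics/ and viewed, and the job is handed in when it is done.

Besides the shell and the picture viewer there is one more tool, called after "Emit:" as name(argument=value, ...) on one line, values as JSON. play_rows: Moves the arm, as the interface text tells. Its arguments: {"type":"object","properties":{"increments":{"type":"array","items":{"type":"number"}},"newtons":{"type":"number"}},"required":["increments"]}

```bash
mkdir -p pics; cat > h.py <<'E'
import numpy as np,cv2
from station import robot
def unproj(uv,cam,z):
    m=robot.camera_model(cam);R=np.array(m["R"]);t=np.array(m["t"])
    d=np.array([(uv[0]-m["cx"])/m["fx"],(uv[1]-m["cy"])/m["fy"]]);p=d.copy()
    for _ in range(30): p=d/(1+m["k1"]*(p@p))
    r=R.T@np.array([p[0],p[1],1]);c=-R.T@t
    return c+r*(z-c[2])/r[2]
def proj(X,cam):
    m=robot.camera_model(cam);c=np.array(m["R"])@np.array(X)+np.array(m["t"])
    p=c[:2]/c[2];p=p*(1+m["k1"]*(p@p));return np.array([p[0]*m["fx"]+m["cx"],p[1]*m["fy"]+m["cy"]])
E
python3 - <<'E'
from h import *
for c in("top","side"):
    im=robot.camera(c);cv2.imwrite(f"pics/{c}0.png",cv2.resize(im[:,:,::-1],(800,600),interpolation=cv2.INTER_CUBIC))
    zs=dict(holder=.016,dial=.029,index=.029,stud=.074,zero_line=.029,can=.075,flux_jar=.02,spool=.025,plug=.012,tweezers=.004,driver=.01,brush=.01)
    for n,z in zs.items():
        r=robot.recognise(n,c)[:2]
        print(c,n,[(np.round(q["uv"]),round(q["confidence"],2),unproj(q["uv"],c,z).round(3)[:2]) for q in r])
s=robot.state();print(s["time"],s["ee_pos"],s["tcp_rot"],s["gripper_width"],robot.tip_reach)
E
```

```text
top holder [(array([262., 216.]), 0.57, array([0.578, 0.048]))]
top dial []
top index [(array([260., 218.]), 0.95, array([0.57 , 0.053]))]
top stud [(array([263., 217.]), 0.62, array([0.569, 0.048]))]
top zero_line [(array([252., 254.]), 0.68, array([0.484, 0.072]))]
top can [(array([173., 160.]), 0.94, array([0.701, 0.258]))]
top flux_jar [(array([188., 214.]), 0.58, array([0.579, 0.228]))]
top spool [(array([338., 196.]), 0.72, array([ 0.628, -0.142]))]
top plug [(array([341., 240.]), 0.66, array([ 0.52, -0.15]))]
top tweezers [(array([213., 284.]), 0.52, array([0.412, 0.166]))]
top driver [(array([328., 153.]), 0.89, array([ 0.74 , -0.122]))]
top brush [(array([234., 148.]), 0.81, array([0.752, 0.117]))]
side holder [(array([261., 226.]), 0.94, array([0.569, 0.035]))]
side dial [(array([263., 218.]), 0.93, array([0.579, 0.046]))]
side index [(array([261., 219.]), 0.89, array([0.574, 0.045]))]
side stud [(array([264., 215.]), 0.65, array([ 0.558, -0.004]))]
side zero_line [(array([267., 246.]), 0.79, array([ 0.545, -0.048])), (array([371., 247.]), 0.34, array([ 0.73, -0.14]))]
side can [(array([271., 151.]), 0.63, array([0.704, 0.266]))]
side flux_jar [(array([231., 187.]), 0.8, array([0.566, 0.221])), (array([263., 219.]), 0.73, array([0.582, 0.055]))]
side spool [(array([323., 264.]), 0.75, array([ 0.62 , -0.137])), (array([261., 228.]), 0.69, array([0.561, 0.018]))]
side plug [(array([272., 288.]), 0.73, array([ 0.511, -0.143]))]
side tweezers [(array([181., 228.]), 0.41, array([0.409, 0.123]))]
side driver [(array([372., 243.]), 0.85, array([ 0.756, -0.113]))]
side brush [(array([316., 194.]), 0.66, array([0.754, 0.109]))]
1.3 [0.22241768 0.63729377 0.25326123] [-1.50377876  1.57070705 -1.83956909] 0.08537319231488098 0.022
```

View pics/top0.png

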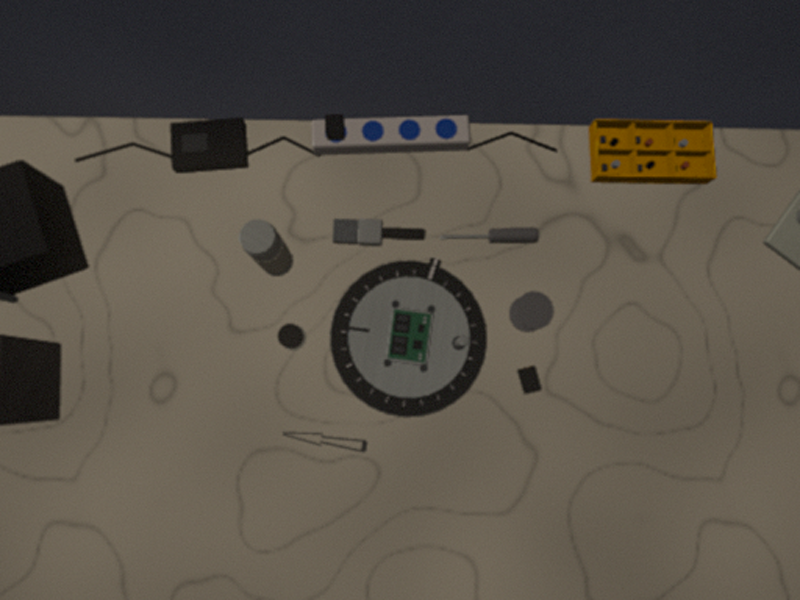

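View pics/side0.png

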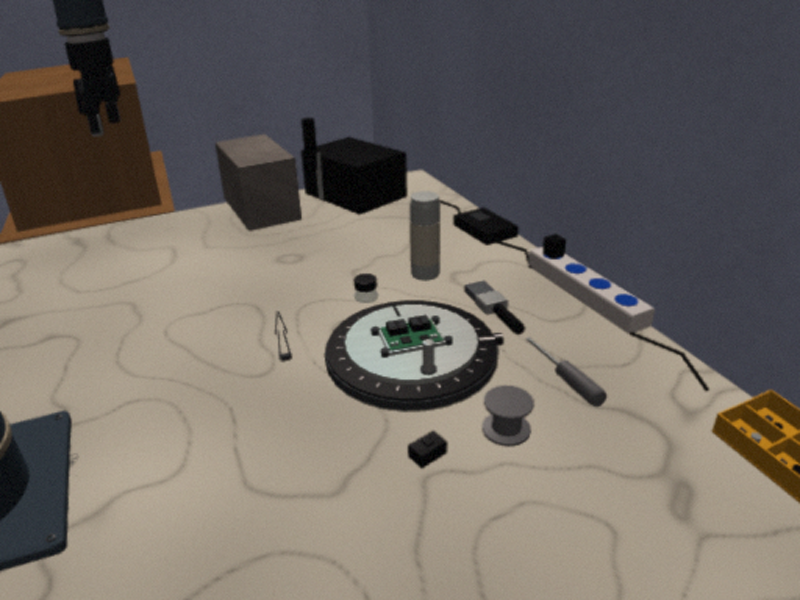

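```bash
python3 - <<'E'
from h import *
a=cv2.imread("pics/top0.png")[230:460,290:540];cv2.imwrite("pics/tc.png",cv2.resize(a,(650,598),interpolation=cv2.INTER_CUBIC))
a=cv2.imread("pics/side0.png")[250:450,280:550];cv2.imwrite("pics/sc.png",cv2.resize(a,(800,592),interpolation=cv2.INTER_CUBIC))
E
```

```text
(no output)
```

View pics/tc.png

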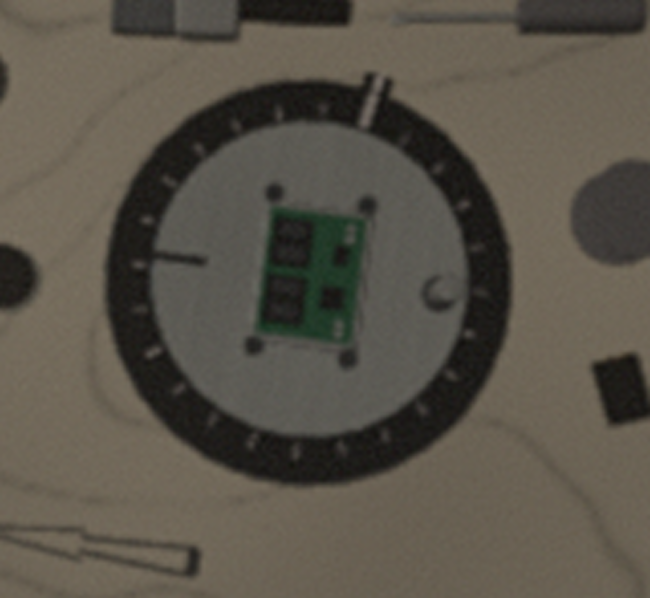

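View pics/sc.png

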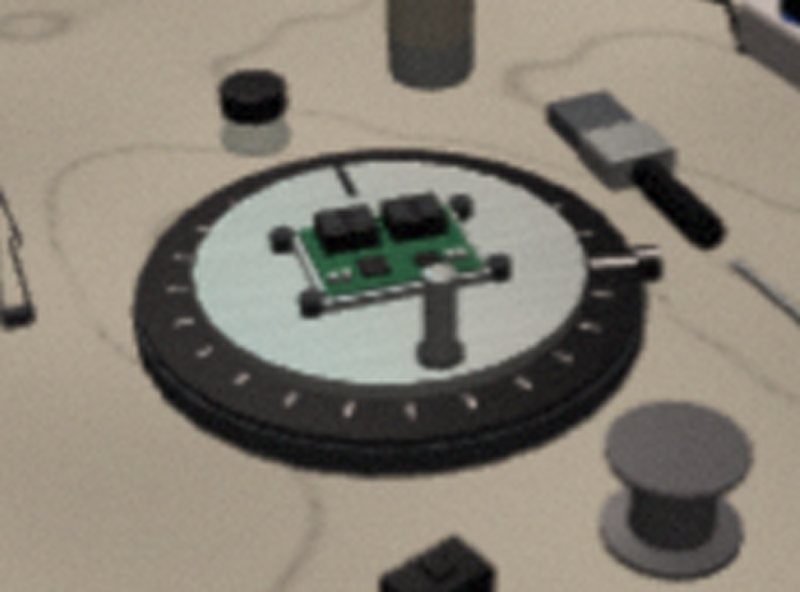

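Top view: index points left (crop 153,256), zero line up and right (367,125), stud right (440,293), spool and plug to the right of the dial. The dial needs about 105° clockwise. I'll measure these points properly.

```bash
python3 - <<'E'
from h import *
from scipy.spatial.transform import Rotation as Ro
f=lambda x,y:(((x+.5)/2.6+290)*.64-.5,((y+.5)/2.6+230)*.64-.5)
g=lambda x,y:(((x+.5)*270/800+280)*.64-.5,((y+.5)*200/592+250)*.64-.5)
def circ(P):
    P=np.array(P);A=np.c_[2*P,np.ones(len(P))];s=np.linalg.lstsq(A,(P**2).sum(1),rcond=None)[0];return s[:2],np.sqrt(s[2]+s[:2]@s[:2])
pt=lambda L,cam,k,z:[unproj(k(*p),cam,z)[:2] for p in L]
c,r=circ(pt([(151,280),(310,437),(469,285),(310,122),(200,168),(420,395),(197,393)],"top",f,.029));print("top disc",c,r)
c2,r2=circ(pt([(107,280),(310,485),(511,285),(300,82),(168,137),(170,428),(455,425)],"top",f,.020));print("top ring",c2,r2)
c3,r3=circ(pt([(193,270),(390,384),(588,258),(385,161),(245,190),(245,350),(530,350)],"side",g,.029));print("side disc",c3,r3)
d=lambda v:np.degrees(np.arctan2(v[1],v[0]))
i1=pt([(153,256)],"top",f,.029)[0];i0=pt([(205,261)],"top",f,.029)[0];z1=pt([(367,125)],"top",f,.029)[0];z2=pt([(378,80)],"top",f,.024)[0]
st=pt([(432,292)],"top",f,.074)[0]
print("top idx",i1,d(i1-c),d(i1-i0),np.hypot(*(i1-c)),"zero",z1,d(z1-c),d(z2-c),"stud",st,d(st-c),np.hypot(*(st-c)))
i1=pt([(338,165)],"side",g,.029)[0];i0=pt([(350,192)],"side",g,.029)[0];z1=pt([(590,264)],"side",g,.029)[0];z2=pt([(655,262)],"side",g,.024)[0]
st=pt([(440,273)],"side",g,.074)[0]
print("side idx",i1,d(i1-c3),d(i1-i0),"zero",z1,d(z1-c3),d(z2-c3),"stud",st,d(st-c3),np.hypot(*(st-c3)))
s=robot.state();print(Ro.from_euler("xyz",s["tcp_rot"]).as_matrix().round(3))
for cc in(c,c2,c3):print(proj([*cc,.029],"top"))
E
```

```text
top disc [0.57768382 0.04818082] 0.09498450399720555
top ring [0.57787047 0.04798593] 0.12247405683784499
side disc [0.58139595 0.05359648] 0.09604268449107145
top idx [0.59030914 0.14249386] 82.37536907583636 84.87971037789276 0.09515433792885396 zero [0.67142386 0.01377792] -20.153298215571272 -18.76117991231548 stud [ 0.56595896 -0.01851665] -99.97025463708553 0.06772019585008458
side idx [0.59432946 0.14665637] 82.087690818828 79.79695336861553 zero [0.66749908 0.00882702] -27.472246831016363 -23.070009672302586 stud [ 0.57091686 -0.02535868] -97.56023019001957 0.07964752594537124
[[-0.     0.33   0.944]
 [-0.     0.944 -0.33 ]
 [-1.    -0.     0.   ]]
[261.64773382 215.27403956]
[261.72780441 215.1980922 ]
[259.42561485 213.73899664]
```

Emit:
play_rows(increments=[0,0,-20,23,0,0,0,-50,57,-1,0,0,-81,92,-2,0,0,-112,127,-3,0,0,-143,162,-4,0,0,-174,197,-5,0,0,-205,232,-6,0,0,-236,267,-7,0,0,-267,302,-8,0,0,-298,337,-9,0,0,-329,372,-10,0,0,-360,407,-11,0,0,-391,442,-12,0,0,-422,477,-12,0,0,-450,509,-12,0,0,-475,538,-12,0,0,-495,560,-12,0,0,-509,576,-12,0,0,-509,576,-12,0,0,-509,576,-12], newtons=20)

```text
time: 3.3
ee_pos: [0.5984, -0.0331, 0.2531]
tcp_rot: [2.567, 1.57, 2.439]
ft_force: [-0.4, 0.3, -0.4]
gripper_width: -0.0002
```

```bash
python3 - <<'E'
from h import *
from scipy.spatial.transform import Rotation as Ro
s=robot.state();print(s["time"],s["ee_pos"],s["ft_force"],s["gripper_width"],robot.tip_reach,s["joint_pos"])
print(Ro.from_euler("xyz",s["tcp_rot"]).as_matrix().round(3))
E
```

```text
3.3 [ 0.59840617 -0.03307449  0.25312885] [-0.41210308  0.33155601 -0.37848396] -0.0001511522121018425 0.022 [-0.09831627  0.46452578  0.11599564  1.64957934 -0.06084994  1.03139317
  1.48047692]
[[-0.     0.127  0.992]
 [ 0.     0.992 -0.127]
 [-1.     0.    -0.   ]]
```

Emit:
play_rows(increments=[0,20,0,0,0,0,50,0,0,0,0,80,0,0,0,0,110,0,0,0,0,125,0,0,0,0,130,0,0,0,0,130,0,0,0])

```text
time: 4.0
ee_pos: [0.5982, -0.032, 0.1231]
tcp_rot: [2.849, 1.57, 2.724]
ft_force: [0.3, -0.1, -0.0]
gripper_width: -0.0003
```

```bash
python3 - <<'E'
from h import *
print(robot.state()["ee_pos"])
im=robot.camera("side")[120:300,160:380,::-1];cv2.imwrite("pics/s1.png",cv2.resize(im,(733,600),interpolation=cv2.INTER_CUBIC))
im=robot.camera("top")[140:300,160:360,::-1];cv2.imwrite("pics/t1.png",cv2.resize(im,(750,600),interpolation=cv2.INTER_CUBIC))
E
```

```text
[ 0.59818924 -0.03200394  0.12312595]
```

View pics/s1.png

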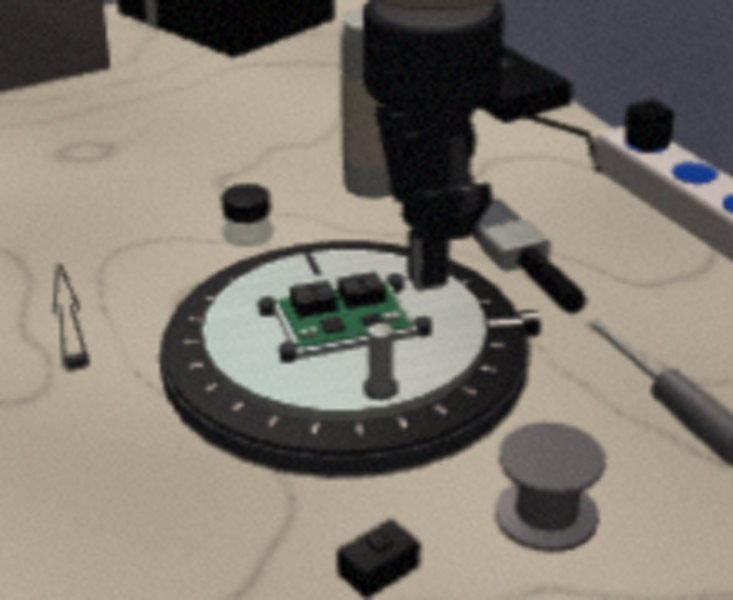

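View pics/t1.png

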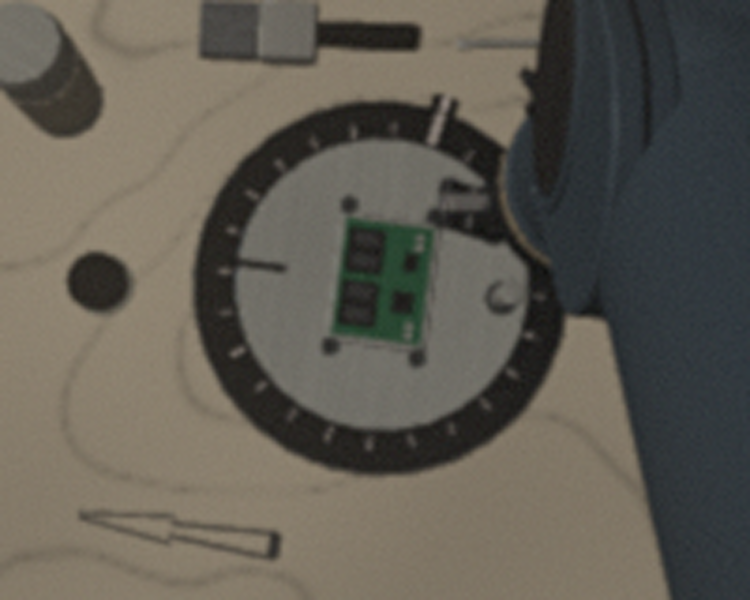

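The side view shows the fingertip at about (428,280) in the crop, beyond the stud (380,330). In the top view the index mark and zero line are still visible. Next I check the tip projection and plan the arc.

```bash
cat > plan.py <<'E'
from h import *
from scipy.spatial.transform import Rotation as Ro
import sys
C=np.array([.5778,.0481])
def plan(P0,R0,ths,back,z=.067,r=.078):
    # finger behind the stud, face normal along clockwise tangent; tool -z along tangent
    for th in ths:
        a=np.radians(th);t=np.array([np.sin(a),-np.cos(a)]);p=C+r*np.array([np.cos(a),np.sin(a)])-back*t
        d=R0.T@(np.array([*p,z])-P0)*1e3
        ang=np.arctan2(t[1],t[0]); z0=-R0[:2,2]; a0=np.arctan2(z0[1],z0[0])
        turn=-np.degrees((ang-a0+np.pi)%(2*np.pi)-np.pi)
        print(th,d.round(1),turn.round(1))
E
python3 - <<'E'
from plan import *
print(proj([.5982,-.032,.101],"side"),proj([.5982,-.032,.101],"top"), proj([.5982,-.032,.088],"side"))
s=robot.state();R=Ro.from_euler("xyz",s["tcp_rot"]).as_matrix();P=np.array(s["ee_pos"])
print(R.round(3))
plan(P,R,[-97.6],.029);plan(P,R,[-97.6],.019)
E
```

```text
[287.6573064  205.74544071] [299.03475733 203.37688116] [287.54754777 211.20683922]
[[ 0.001  0.125  0.992]
 [ 0.     0.992 -0.125]
 [-1.     0.     0.001]]
-97.6 [57.3 -0.9 -2.8] 0.4
-97.6 [ 57.3  -0.8 -12.8] 0.4
```

```bash
python3 - <<'E'
from h import *
for c in("top","side"):
    m=robot.camera_model(c);R=np.array(m["R"]);print(c,-R.T@np.array(m["t"]),R.round(3).tolist(),m["fx"],m["cx"],m["cy"],m["k1"])
for u in[(284,193),(278,188),(292,204)]:
  for z in(.03,.101,.2): print(u,z,unproj(u,"top",z).round(3))
im=robot.camera("top")[170:250,240:340,::-1];cv2.imwrite("pics/t2.png",cv2.resize(im,(750,600),interpolation=cv2.INTER_CUBIC))
im=robot.camera("side")[120:240,240:340,::-1];cv2.imwrite("pics/s2.png",cv2.resize(im,(500,600),interpolation=cv2.INTER_CUBIC))
E
```

```text
top [0.497927   0.09215024 0.8724918 ] [[0.004, -1.0, 0.028], [-0.99, -0.008, -0.142], [0.142, -0.028, -0.989]] 348.27279061511325 253.3152079130273 198.35290797587447 -0.00833573621916213
side [ 0.29066629 -0.60653234  0.51954212] [[0.913, -0.408, -0.019], [-0.22, -0.452, -0.864], [0.344, 0.793, -0.503]] 388.8212051468937 260.29181888548885 188.51324642216204 -0.09555552333091318
(284, 193) 0.03 [ 0.633 -0.007  0.03 ]
(284, 193) 0.101 [0.621 0.002 0.101]
(284, 193) 0.2 [0.606 0.013 0.2  ]
(278, 188) 0.03 [0.645 0.008 0.03 ]
(278, 188) 0.101 [0.633 0.015 0.101]
(278, 188) 0.2 [0.615 0.025 0.2  ]
(292, 204) 0.03 [ 0.606 -0.026  0.03 ]
(292, 204) 0.101 [ 0.597 -0.016  0.101]
(292, 204) 0.2 [ 0.584 -0.002  0.2  ]
```

View pics/t2.png

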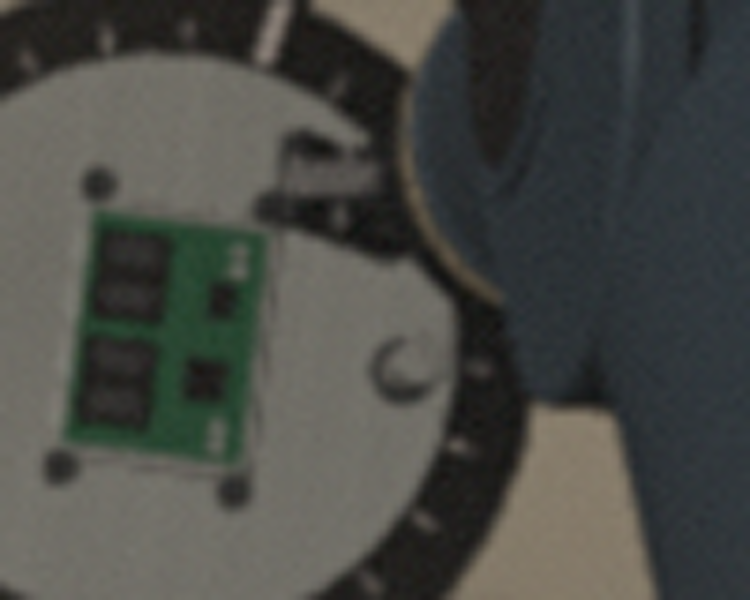

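View pics/s2.png

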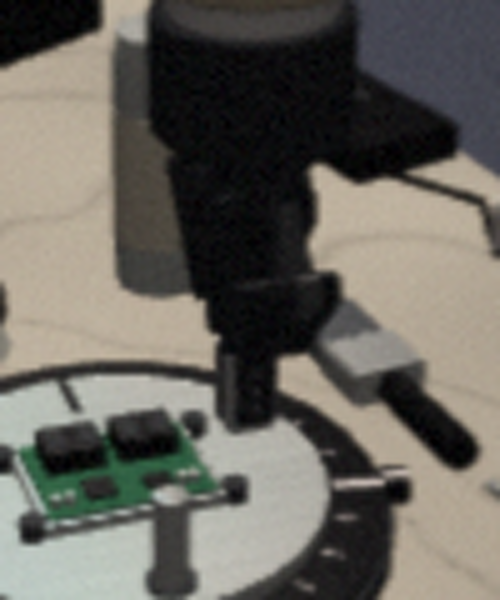

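The dark piece in the top view is a gripper knuckle higher up, and the side view agrees with the tip at (0.598, -0.032, 0.10). I'll descend behind the stud with the tip at 50 mm, clear of the control unit.

Emit:
play_rows(increments=[0,15,-1,0,0,0,30,-1,0,0,0,45,-1,0,0,0,51,-1,0,0,0,51,-1,0,0])

```text
time: 4.7
ee_pos: [0.5983, -0.034, 0.0722]
tcp_rot: [-3.033, 1.57, 3.124]
ft_force: [-0.1, -0.3, 0.4]
gripper_width: 0.0003
```

```bash
python3 - <<'E'
from plan import *
s=robot.state();R=Ro.from_euler("xyz",s["tcp_rot"]).as_matrix();P=np.array(s["ee_pos"])
print(s["time"],P,s["ft_force"],R.round(3).tolist())
im=robot.camera("side")[120:240,240:340,::-1];cv2.imwrite("pics/s3.png",cv2.resize(im,(500,600),interpolation=cv2.INTER_CUBIC))
plan(P,R,[-97.6],.019,.072)
plan(P,R,np.arange(-97.6,-150,-3),.019,.072)
E
```

```text
4.7 [ 0.59826772 -0.03403335  0.07218196] [-0.05440648 -0.34897112  0.44023057] [[-0.001, 0.126, 0.992], [0.0, 0.992, -0.126], [-1.0, -0.0, -0.001]]
-97.6 [  0.2   0.8 -12.1] 0.4
-97.6 [  0.2   0.8 -12.1] 0.4
-100.6 [  0.2  -0.1 -16.3] 3.4
-103.6 [  0.2  -0.7 -20.4] 6.4
-106.6 [  0.2  -1.2 -24.6] 9.4
-109.6 [  0.2  -1.4 -28.8] 12.4
-112.6 [  0.2  -1.3 -33. ] 15.4
-115.6 [  0.2  -1.1 -37.2] 18.4
-118.6 [  0.2  -0.7 -41.4] 21.4
-121.6 [  0.2   0.  -45.5] 24.4
-124.6 [  0.2   0.9 -49.6] 27.4
-127.6 [  0.2   2.  -53.7] 30.4
-130.6 [  0.2   3.3 -57.7] 33.4
-133.6 [  0.2   4.8 -61.6] 36.4
-136.6 [  0.2   6.5 -65.4] 39.4
-139.6 [  0.2   8.5 -69.2] 42.4
-142.6 [  0.2  10.6 -72.8] 45.4
-145.6 [  0.2  12.9 -76.3] 48.4
-148.6 [  0.2  15.4 -79.7] 51.4
```

View pics/s3.png

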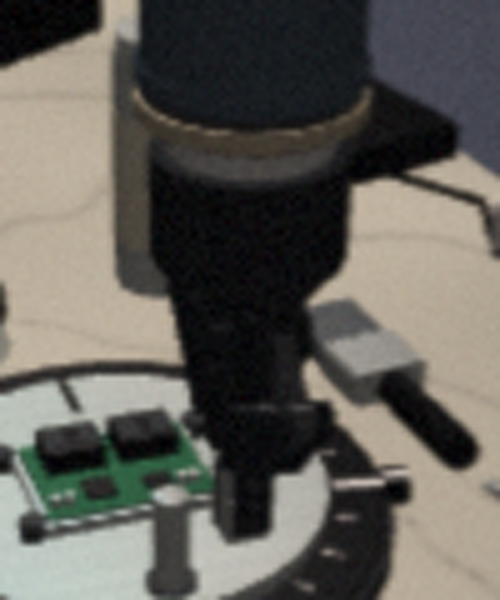

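Emit:
play_rows(increments=[0,0,0,-3,0,0,0,0,-5,0,0,0,0.5,-7,0,0,0,0.8,-9,0,0,0,0.8,-10.5,0,0,0,0.8,-12,0.4,0,0,0.4,-14,2,0,0,0,-16,3.4,0,0,-0.4,-18.4,5,0,0,-0.7,-20.4,6.4,0,0,-1,-22.5,8,0,0,-1.2,-24.6,9.4,0,0,-1.3,-26.7,11,0,0,-1.4,-28.8,12.4,0,0,-1.4,-31,14,0,0,-1.3,-33,15.4,0,0,-1.3,-33,15.4])

```text
time: 6.45
ee_pos: [0.565, -0.0311, 0.0722]
tcp_rot: [-2.7, 1.57, -3.096]
ft_force: [1.4, 0.4, 0.9]
gripper_width: -0.0
```

```bash
python3 - <<'E'
from plan import *
s=robot.state();R=Ro.from_euler("xyz",s["tcp_rot"]).as_matrix();P=np.array(s["ee_pos"])
print(s["time"],P,s["ft_force"],R.round(3).tolist())
im=robot.camera("top")[140:300,160:360,::-1];cv2.imwrite("pics/t4.png",cv2.resize(im,(750,600),interpolation=cv2.INTER_CUBIC))
im=robot.camera("side")[120:300,160:380,::-1];cv2.imwrite("pics/s4.png",cv2.resize(im,(733,600),interpolation=cv2.INTER_CUBIC))
E
```

```text
6.45 [ 0.56496467 -0.03109344  0.07222608] [1.43267014 0.41492157 0.88128604] [[-0.001, 0.386, 0.922], [-0.0, 0.922, -0.386], [-1.0, -0.0, -0.001]]
```

View pics/t4.png

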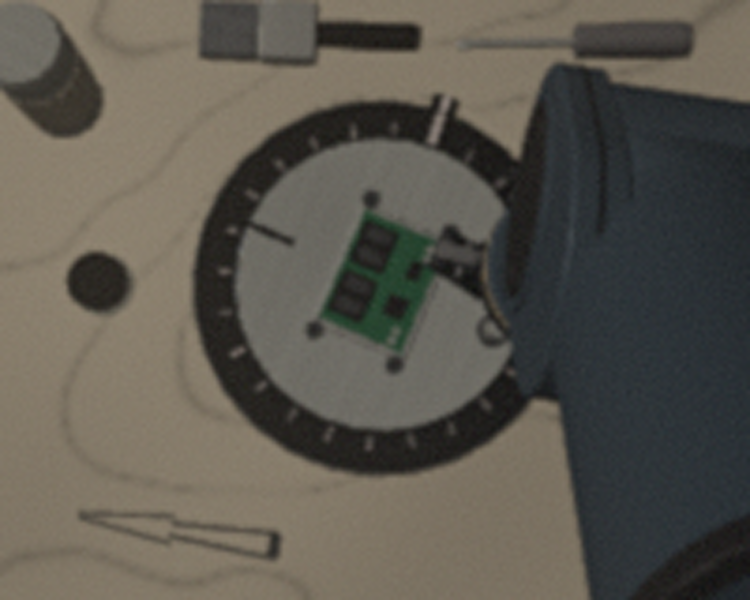

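View pics/s4.png

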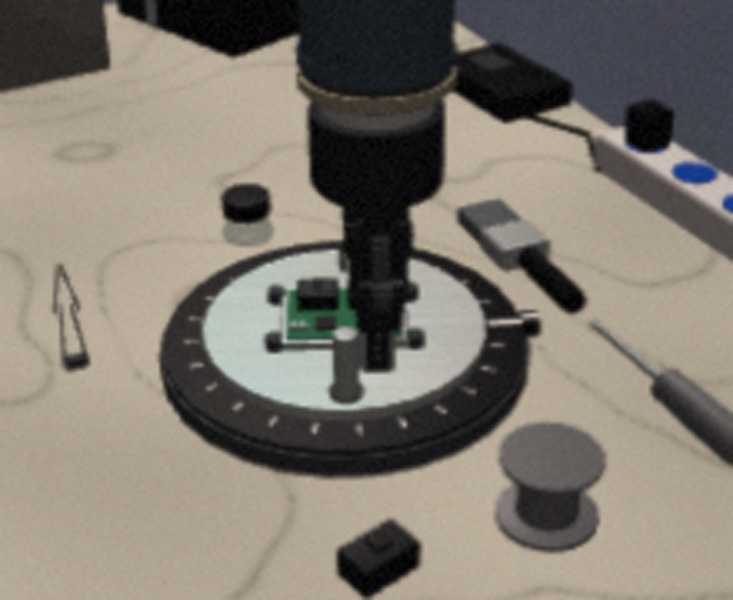

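The dial is turning gently: the index outer end is now at (247,224) and the force is about 1.5 N. I measure the angle and plan the rest.

```bash
python3 - <<'E'
from plan import *
f=lambda x,y:((x+.5)/3.75+160-.5,(y+.5)/3.75+140-.5)
d=lambda v:np.degrees(np.arctan2(v[1],v[0]))
for n,p in dict(idx=(247,223),idxin=(294,243),zero=(433,143),zout=(446,98)).items():
    q=unproj(f(*p),"top",.029)[:2];print(n,q.round(4),d(q-C).round(1),np.hypot(*(q-C)).round(4))
s=robot.state();R=Ro.from_euler("xyz",s["tcp_rot"]).as_matrix();P=np.array(s["ee_pos"])
plan(P,R,np.arange(-112.6,-171,-3),.019,.072)
E
```

```text
idx [0.6167 0.1366] 66.3 0.0966
idxin [0.6038 0.1058] 65.7 0.0633
zero [0.671  0.0149] -19.6 0.0989
zout [0.7015 0.0061] -18.7 0.1306
-112.6 [0.1 0.1 0.4] -0.0
-115.6 [ 0.1 -0.8 -3.7] 3.0
-118.6 [ 0.1 -1.5 -7.9] 6.0
-121.6 [  0.1  -1.9 -12.1] 9.0
-124.6 [  0.1  -2.2 -16.3] 12.0
-127.6 [  0.2  -2.2 -20.5] 15.0
-130.6 [  0.2  -2.  -24.7] 18.0
-133.6 [  0.2  -1.6 -28.8] 21.0
-136.6 [  0.2  -0.9 -33. ] 24.0
-139.6 [  0.2  -0.1 -37.1] 27.0
-142.6 [  0.2   1.  -41.2] 30.0
-145.6 [  0.2   2.3 -45.2] 33.0
-148.6 [  0.2   3.8 -49.1] 36.0
-151.6 [  0.2   5.5 -52.9] 39.0
-154.6 [  0.2   7.4 -56.7] 42.0
-157.6 [  0.2   9.5 -60.3] 45.0
-160.6 [  0.2  11.7 -63.9] 48.0
-163.6 [  0.2  14.2 -67.3] 51.0
-166.6 [  0.2  16.8 -70.6] 54.0
-169.6 [  0.2  19.6 -73.7] 57.0
```

Emit:
play_rows(increments=[0,0,-0.8,-3.7,3,0,0,-1.5,-7.9,6,0,0,-1.9,-12.1,9,0,0,-2.2,-16.3,12,0,0,-2.2,-20.5,15,0,0,-2,-24.7,18,0,0,-1.6,-28.8,21,0,0,-0.9,-33,24,0,0,-0.1,-37.1,27,0,0,1,-41.2,30,0,0,2.3,-45.2,33,0,0,3.8,-49.1,36,0,0,5.5,-52.9,39,0,0,7.4,-56.7,42,0,0,9.5,-60.3,45,0,0,11.7,-63.9,48,0,0,14.2,-67.3,51,0,0,16.8,-70.6,54,0,0,18.2,-72.2,55.5,0,0,18.2,-72.2,55.5])

```text
time: 8.55
ee_pos: [0.5052, 0.0135, 0.0721]
tcp_rot: [-1.698, 1.569, -3.061]
ft_force: [-0.8, -0.4, -0.5]
gripper_width: 0.0
```

```bash
python3 - <<'E'
from plan import *
s=robot.state();R=Ro.from_euler("xyz",s["tcp_rot"]).as_matrix();P=np.array(s["ee_pos"])
print(s["time"],P,s["ft_force"],s["joint_pos"])
im=robot.camera("top")[140:300,160:360,::-1];cv2.imwrite("pics/t5.png",cv2.resize(im,(750,600),interpolation=cv2.INTER_CUBIC))
im=robot.camera("side")[120:300,160:380,::-1];cv2.imwrite("pics/s5.png",cv2.resize(im,(733,600),interpolation=cv2.INTER_CUBIC))
plan(P,R,[-168.1,-170,-173,-176,-179,-182,-185,-188,-191,-194,-195,-196,-197,-198,-199],.019,.072)
E
```

```text
8.55 [0.50516726 0.01347605 0.07206891] [-0.78374578 -0.35808379 -0.45807639] [-0.39897651  0.62720829  0.42446637  2.08840209 -0.50200023  0.52615812
  0.60267875]
-168.1 [0.1 0.2 0.1] -0.0
-170 [ 0.1 -0.4 -2.5] 1.9
-173 [ 0.1 -1.1 -6.6] 4.9
-176 [  0.1  -1.7 -10.8] 7.9
-179 [  0.1  -2.  -15. ] 10.9
-182 [  0.1  -2.1 -19.2] 13.9
-185 [  0.1  -2.  -23.4] 16.9
-188 [  0.1  -1.6 -27.6] 19.9
-191 [  0.1  -1.  -31.8] 22.9
-194 [  0.1  -0.3 -35.9] 25.9
-195 [  0.1   0.  -37.2] 26.9
-196 [  0.1   0.4 -38.6] 27.9
-197 [  0.1   0.7 -40. ] 28.9
-198 [  0.1   1.1 -41.3] 29.9
-199 [  0.1   1.5 -42.7] 30.9
```

View pics/t5.png

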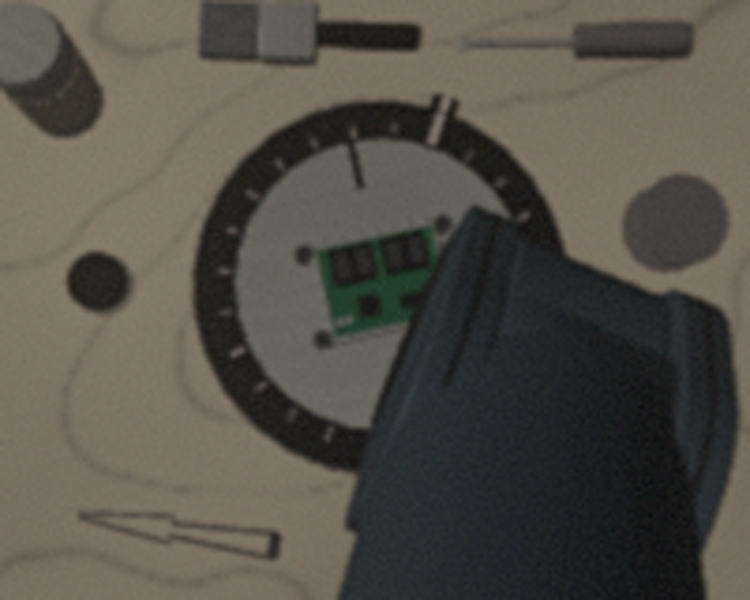

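View pics/s5.png

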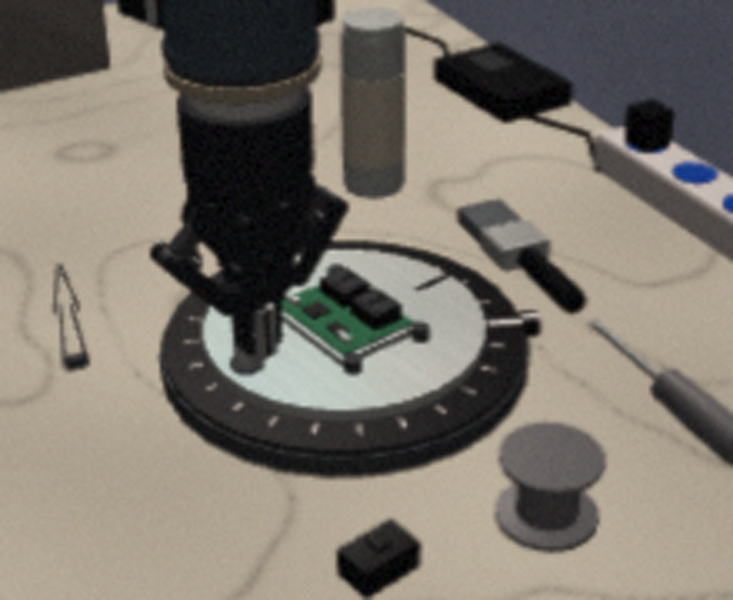

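Index outer end at (350,139), about two ticks (30°) short of the zero line, and both are visible.

```bash
python3 - <<'E'
from plan import *
f=lambda x,y:((x+.5)/3.75+160-.5,(y+.5)/3.75+140-.5)
d=lambda v:np.degrees(np.arctan2(v[1],v[0]))
for n,p,z in [("idx",(350,139),.029),("idxin",(361,187),.029),("tick-30",(353,131),.02),("zero",(433,143),.029),("zout",(446,98),.024),("tick-15",(394,127),.02)]:
    q=unproj(f(*p),"top",z)[:2];print(n,q.round(4),d(q-C).round(1),np.hypot(*(q-C)).round(4))
E
```

```text
idx [0.6731 0.0697] 12.8 0.0977
idxin [0.6411 0.0624] 12.7 0.0649
tick-30 [0.6804 0.0675] 10.7 0.1045
zero [0.671  0.0149] -19.6 0.0989
zout [0.7027 0.0056] -18.8 0.1319
tick-15 [0.6834 0.0401] -4.3 0.1059
```

Emit:
play_rows(increments=[0,0,-0.4,-2.5,1.9,0,0,-1.1,-6.6,4.9,0,0,-1.7,-10.8,7.9,0,0,-2,-15,10.9,0,0,-2.1,-19.2,13.9,0,0,-2,-23.4,16.9,0,0,-1.6,-27.6,19.9,0,0,-1.3,-30.4,21.9,0,0,-1,-31.8,22.9,0,0,-0.7,-33.2,23.9,0,0,-0.5,-34.6,24.9,0,0,-0.3,-35.9,25.9,0,0,-0.3,-35.9,25.9,0,0,-0.3,-35.9,25.9])

```text
time: 10.05
ee_pos: [0.4986, 0.0486, 0.0724]
tcp_rot: [2.008, 1.57, 0.192]
ft_force: [-1.0, -1.5, -1.4]
gripper_width: 0.0001
```

```bash
python3 - <<'E'
from plan import *
s=robot.state();R=Ro.from_euler("xyz",s["tcp_rot"]).as_matrix();P=np.array(s["ee_pos"])
print(s["time"],P,s["ft_force"],s["joint_pos"])
im=robot.camera("top")[150:230,200:300,::-1];cv2.imwrite("pics/t6.png",cv2.resize(im,(750,600),interpolation=cv2.INTER_CUBIC))
im=robot.camera("side")[120:300,160:380,::-1];cv2.imwrite("pics/s6.png",cv2.resize(im,(733,600),interpolation=cv2.INTER_CUBIC))
plan(P,R,[-194,-195,-196,-197,-198,-199,-200,-201],.019,.072)
E
```

```text
10.05 [0.49857788 0.04863536 0.0723899 ] [-0.96979666 -1.53948421 -1.40335076] [-0.55362083  0.65369364  0.55929757  2.1037655  -0.65377456  0.55935623
  0.23863623]
-194 [ 0.4 -1.   0.4] -0.0
-195 [ 0.4 -1.3 -1. ] 1.0
-196 [ 0.4 -1.6 -2.4] 2.0
-197 [ 0.4 -1.9 -3.8] 3.0
-198 [ 0.4 -2.1 -5.1] 4.0
-199 [ 0.4 -2.4 -6.5] 5.0
-200 [ 0.4 -2.6 -7.9] 6.0
-201 [ 0.4 -2.7 -9.3] 7.0
```

View pics/t6.png

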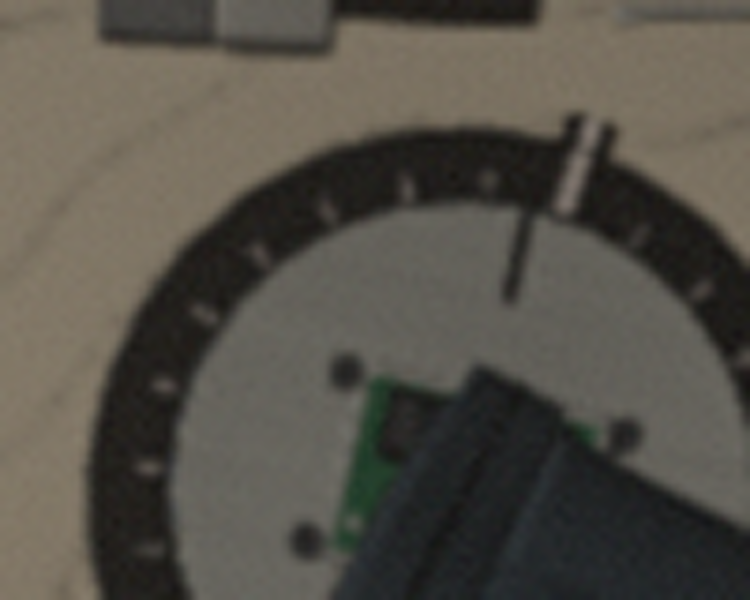

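View pics/s6.png

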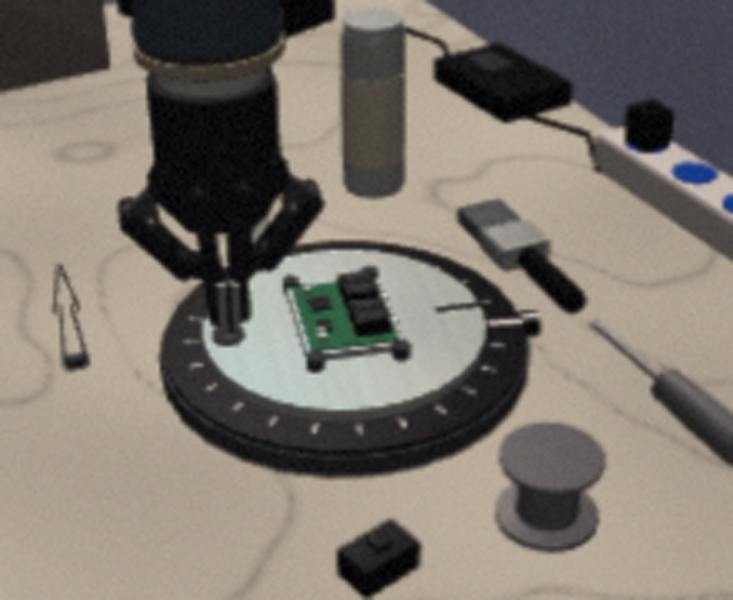

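Index outer end at (527,213), zero inner end at (566,213): still a few degrees short.

```bash
cat > m.py <<'E'
from plan import *
f=lambda x,y:((x+.5)/7.5+200-.5,(y+.5)/7.5+150-.5)
d=lambda v:np.degrees(np.arctan2(v[1],v[0]))
def meas(L):
    for n,p,z in L:
        q=unproj(f(*p),"top",z)[:2];print(n,q.round(4),d(q-C).round(1),np.hypot(*(q-C)).round(4))
E
python3 - <<'E'
from m import *
meas([("idx",(527,213),.029),("idxin",(511,300),.029),("zin",(566,213),.029),("zin_ring",(566,213),.02),("zmid",(575,185),.02),("zout",(597,122),.024),("tick-15",(489,180),.02),("tick+15",(638,236),.02),("tick-30",(407,190),.02),("tick+30",(703,290),.02)])
E
```

```text
idx [0.6703 0.028 ] -12.3 0.0947
idxin [0.6412 0.0333] -13.1 0.0651
zin [0.6705 0.0151] -19.6 0.0984
zin_ring [0.6723 0.0143] -19.7 0.1004
zmid [0.6819 0.0112] -19.5 0.1104
zout [0.7025 0.0041] -19.4 0.1322
tick-15 [0.6833 0.04  ] -4.4 0.1058
tick+15 [ 0.6647 -0.0097] -33.6 0.1044
tick-30 [0.6796 0.0673] 10.7 0.1036
tick+30 [ 0.6467 -0.0312] -49.0 0.1051
```

Emit:
play_rows(increments=[0,0,-0.2,-1.4,1,0,0,-0.5,-2.8,2,0,0,-0.8,-4.2,3,0,0,-1,-5.5,4,0,0,-1.2,-6.9,5,0,0,-1.4,-7.6,5.5,0,0,-1.4,-7.6,5.5,0,0,-1.4,-7.6,5.5])

```text
time: 10.95
ee_pos: [0.4989, 0.0564, 0.0723]
tcp_rot: [2.387, 1.57, 0.475]
ft_force: [0.4, -1.5, 1.1]
gripper_width: 0.0001
```

```bash
python3 - <<'E'
from plan import *
s=robot.state();print(s["time"],s["ee_pos"],s["ft_force"])
im=np.mean([robot.camera("top")[150:230,200:300,::-1].astype(float) for _ in range(3)],0).astype(np.uint8);cv2.imwrite("pics/t7.png",cv2.resize(im,(750,600),interpolation=cv2.INTER_CUBIC))
E
```

```text
10.95 [0.49889541 0.05643996 0.07231629] [ 0.4164851  -1.5348341   1.10530061]
```

View pics/t7.png

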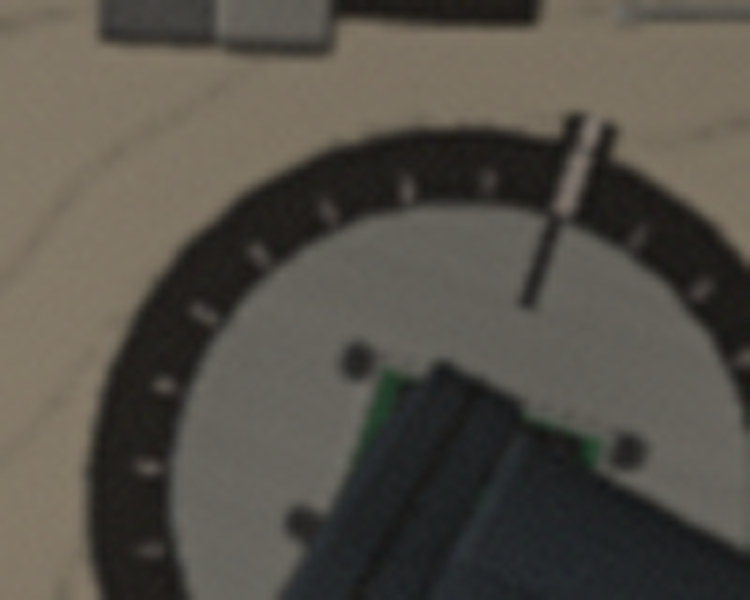

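```bash
python3 - <<'E'
from m import *
meas([("idx",(557,217),.029),("idxmid",(543,258),.029),("idxin",(528,303),.029)])
# darkness/brightness centroid along arcs in polar map
im=cv2.imread("pics/t7.png").astype(float).mean(2)
for r,z,sg in[(.070,.029,-1),(.075,.029,-1),(.08,.029,-1),(.085,.029,-1),(.09,.029,-1),(.104,.02,1),(.108,.02,1),(.112,.02,1),(.116,.02,1)]:
    a=np.radians(np.arange(-27,-10,.2))
    uv=np.array([proj([C[0]+r*np.cos(t),C[1]+r*np.sin(t),z],"top") for t in a])
    x=((uv-[200,150]+.5)*7.5-.5).astype(np.float32)
    v=cv2.remap(im.astype(np.float32),x[:,:1],x[:,1:],1).ravel()*sg
    w=np.clip(v-(np.median(v)+.4*(v.max()-np.median(v))),0,None);print(r,sg,np.degrees((w@a)/w.sum()).round(2))
E
```

```text
idx [0.6691 0.0181] -18.2 0.0961
idxmid [0.6553 0.0227] -18.1 0.0816
idxin [0.6403 0.0277] -18.1 0.0657
0.07 -1 -17.76
0.075 -1 -17.83
0.08 -1 -17.81
0.085 -1 -17.85
0.09 -1 -17.93
0.104 1 -18.98
0.108 1 -18.88
0.112 1 -18.9
0.116 1 -18.86
```

Emit:
play_rows(increments=[0,0,-0.1,-0.5,0.4,0,0,-0.2,-1,0.8,0,0,-0.3,-1.5,1.1,0,0,-0.3,-1.5,1.1,0,0,-0.3,-1.5,1.1])

```text
time: 11.6
ee_pos: [0.4988, 0.0576, 0.0723]
tcp_rot: [-0.365, 1.571, -2.296]
ft_force: [-0.1, -2.3, -0.5]
gripper_width: 0.0004
```

```bash
cat > pol.py <<'E'
from m import *
def pol(name):
    im=np.mean([robot.camera("top")[150:230,200:300,::-1].astype(float) for _ in range(3)],0).astype(np.uint8);cv2.imwrite(name,cv2.resize(im,(750,600),interpolation=cv2.INTER_CUBIC))
    im=cv2.imread(name).astype(float).mean(2)
    for r,z,sg in[(.070,.029,-1),(.08,.029,-1),(.09,.029,-1),(.104,.02,1),(.110,.02,1),(.116,.02,1)]:
        a=np.radians(np.arange(-27,-10,.2))
        uv=np.array([proj([C[0]+r*np.cos(t),C[1]+r*np.sin(t),z],"top") for t in a])
        x=((uv-[200,150]+.5)*7.5-.5).astype(np.float32)
        v=cv2.remap(im.astype(np.float32),x[:,:1],x[:,1:],1).ravel()*sg
        w=np.clip(v-(np.median(v)+.4*(v.max()-np.median(v))),0,None);print(r,sg,np.degrees((w@a)/w.sum()).round(2))
E
python3 - <<'E'
from pol import *
pol("pics/t8.png");s=robot.state();print(s["time"],s["ee_pos"],s["ft_force"])
print(Ro.from_euler("xyz",s["tcp_rot"]).as_matrix().round(3).tolist())
E
```

```text
0.07 -1 -18.36
0.08 -1 -18.62
0.09 -1 -18.68
0.104 1 -18.99
0.11 1 -18.85
0.116 1 -18.83
11.75 [0.49882302 0.05766437 0.07227173] [-1.52641199 -1.71131592 -1.04284116]
[[-0.0, 0.936, -0.352], [-0.0, -0.352, -0.936], [-1.0, -0.0, 0.0]]
```

View pics/t8.png

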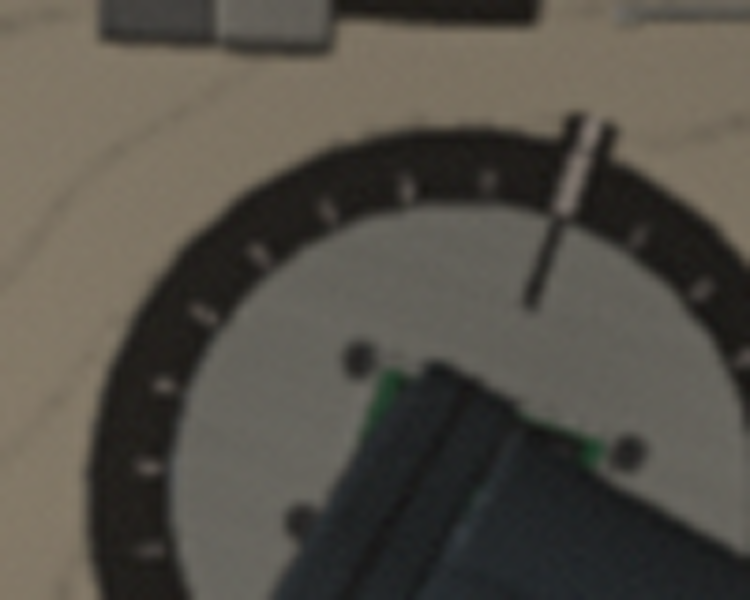

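Index and zero line agree within 0.3° (index at 559,217 meets the line at 566,213). I'll back off from the stud and lift.

Emit:
play_rows(increments=[0,0,0,2,0,0,0,0,5,0,0,0,0,10,0,0,0,0,15,0,0,0,0,18,0,0,-10,0,18,0,0,-30,0,18,0,0,-60,0,18,0,0,-95,0,18,0,0,-130,0,18,0,0,-160,0,18,0,0,-180,0,18,0,0,-180,0,18,0,0,-180,0,18,0])

```text
time: 13.15
ee_pos: [0.4924, 0.0411, 0.2527]
tcp_rot: [2.723, 1.57, 0.793]
ft_force: [-0.6, 1.1, -0.7]
gripper_width: 0.0003
```

```bash
python3 - <<'E'
from pol import *
pol("pics/t9.png");s=robot.state();print(s["time"],s["ee_pos"],s["ft_force"])
im=robot.camera("side")[:,:,::-1];cv2.imwrite("pics/s9.png",cv2.resize(im,(800,600),interpolation=cv2.INTER_CUBIC))
for n,z in dict(can=.075,flux_jar=.02,spool=.025,plug=.012,tweezers=.004,driver=.01,brush=.01).items():
    print(n,[unproj(q["uv"],"side",z).round(3)[:2] for q in robot.recognise(n,"side")[:1]])
E
```

```text
0.07 -1 -19.26
0.08 -1 -19.55
0.09 -1 -21.03
0.104 1 -18.96
0.11 1 -18.87
0.116 1 -18.83
13.3 [0.49197717 0.04093532 0.25157171] [-0.67907572 -0.32333607 -0.32954907]
can [array([0.704, 0.27 ])]
flux_jar [array([0.571, 0.226])]
spool [array([ 0.615, -0.144])]
plug [array([ 0.509, -0.139])]
tweezers [array([0.407, 0.124])]
driver [array([ 0.747, -0.119])]
brush [array([0.759, 0.117])]
```

View pics/t9.png

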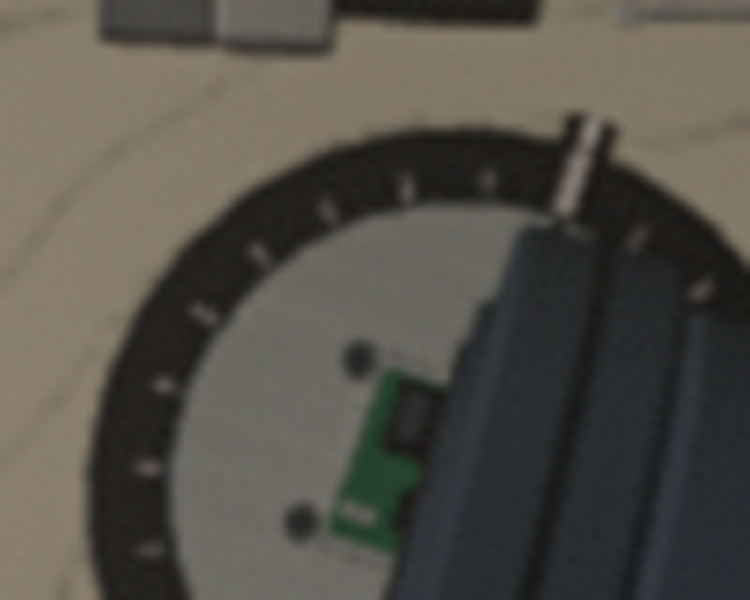

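View pics/s9.png

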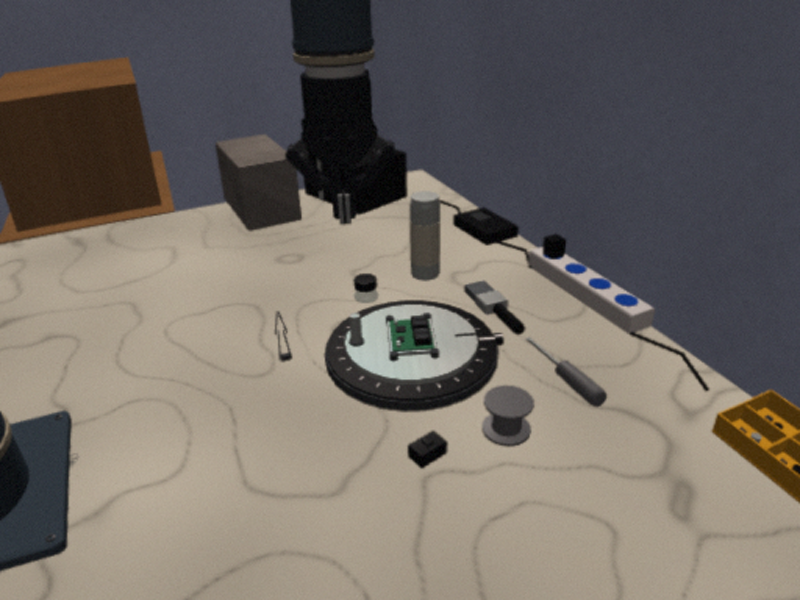

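The side view (455–500, 337) shows the index in line with the zero line and the bystanders in place. In the top view the arm hides the index, so I move aside for a last check.

Emit:
play_rows(increments=[0,0,8,22,0,0,0,20,55,0,0,0,34,90,0,0,0,47,125,0,0,0,60,160,0,0,0,73,195,0,0,0,82,220,0,0,0,84,225,0,0,0,84,225,0,0,0,84,225,0])

```text
time: 14.7
ee_pos: [0.492, -0.1982, 0.252]
tcp_rot: [-2.252, 1.57, 2.101]
ft_force: [0.1, 1.0, -0.5]
gripper_width: 0.0001
```

```bash
python3 - <<'E'
from pol import *
pol("pics/t10.png");s=robot.state();print(s["time"],s["ee_pos"],s["ft_force"])
E
```

```text
0.07 -1 -18.49
0.08 -1 -18.61
0.09 -1 -18.77
0.104 1 -18.96
0.11 1 -18.88
0.116 1 -18.87
14.85 [ 0.49214318 -0.19790787  0.25218143] [-0.28990965  0.10762483  0.5237182 ]
```

View pics/t10.png

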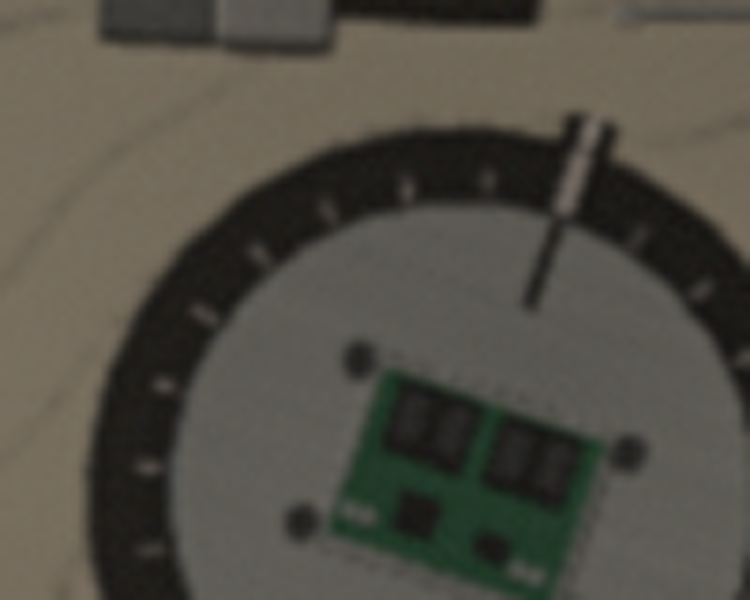

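The index (530,305 to 560,217) runs straight into the zero line (566,213), and the angles agree within about 0.3°. The hand is clear, so I'm handing the job in.

```bash
python3 -c "
from station import robot
print(robot.sign_off(), robot.state()['time'])"
```

```text
the job is handed in; nothing more can be done
the job is handed in; nothing more can be done
```

I turned the dial about 101° clockwise by pushing the stud round with the shut fingertips, then backed off, lifted and moved the hand aside. I handed the job in at about 15 s of the 48 s allowed.

- **Alignment:** in the last top picture the index is at about -18.6° and the zero line at about -18.9°. That is roughly 0.3°, or 0.5 mm at the index's outer end, and it did not shift when the hand left.
- **Force:** the wrist readings between pushes stayed below about 3 N. I did not record the force during the pushes.
- **Scale ring and bystanders:** the zero line sits where it was in the first pictures. The recognised positions of the bystanders match the start to within about 11 mm, which is within the scatter of the networks, and none looks moved in the pictures.
- **Failed or disagreeing checks:** the check right after lifting gave -19.3° to -21° because the arm hid the index, so I repeated it from a clear position. At the start the side camera put the zero line 3–7° away from the top camera's reading. I relied on the top camera because its circle fits matched the known disc and ring sizes.

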